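# Turn the bench air pump just past compression

## Task

Pull the yellow-headed locking pin out of the torch-air pump and put it in the brass bowl. Then turn the flywheel clockwise (seen from above) by its black crank knob until you feel the compression build to its peak and let go; stop just past the peak, before the wheel goes down the far side, and leave the wheel standing there with the pump let go. Never turn it backwards or force it against the pin, and leave the bowl and the other things on the bench where they are.

Things in the scene. Friction and masses are not known exactly. Their poses are not given: they have to be found in the camera images.
- pin_grip (a point): Centre of the locking pin's yellow square head, 18 x 18 mm and 28 mm tall, above a plain steel shank 10 mm thick and 52 mm long; z is the pin's axis, x and y are square to the head's faces. At the start the pin stands upright, 28 mm deep in a blind hole with 2 mm of play, between the two fork lugs on the flywheel's edge, and so stops the wheel. It lifts straight up; the foot is 66 mm below this point.
- pin_mid (a point): A point on the locking pin's axis half-way up, 40 mm above the foot (the pin is 80 mm long in all).
- bowl: Loose round brass bowl, mouth 116 mm across, 55 mm tall, 4 mm wall; origin at the centre of its underside. The pin may stand or lean in it.
- knob_grip (a point): Middle of the gripping part of the crank knob: an upright black cylinder, 22 mm across and 40 mm tall (this point is 22 mm above its lower end and 18 mm below its top), which spins freely on its stud. It stands on the flywheel, 62 mm from the wheel's axis; its lower end is 8 mm above the wheel's upper face.
- wheel_hub (a point): Top centre of the hub, on the flywheel's upright axis, 112 mm above the bench. The flywheel is a flat horizontal steel disc with a red face, 168 mm across, upper face 100 mm above the bench, with two fork lugs of the same 14 mm thickness (tops also at 100 mm) that reach 115 mm from the axis. All else of the pump is lower.
- wheel (a joint): Flywheel angle, rad: 0 at the start with the pin in, growing as the wheel turns clockwise seen from above. With the pin out, an even drag of about 0.2 Nm (3 N at the knob while it moves, less at rest). Compression begins somewhere between 13 and 127 degrees from the start (different each time, not to be seen from outside) and peaks 25 degrees later.
- pump: The pump. Origin on the bench under the wheel's axis; x points along the finned cylinder, away from the pin block (pin hole 102 mm from the axis). Compression: resistance at the knob rises over about 25 degrees to a peak of 9 to 16 N, then drops within about 4 degrees to the light drag.
- wheel_top (a point): Centre of the flywheel's upper face, 100 mm above the bench. Just past the peak comes a level stretch of about 16 degrees where the wheel stays where it is left. Beyond it the compression drives the wheel forward down the far side: too far. Let go short of the peak, the wheel may be pushed back.
- pin: The locking pin; origin at the centre of its foot, z along its axis to the head; about 60 g.
- jar_mid (a point): Bystander: small loose white jar with a yellow cap, 34 mm across, 65 mm tall; point at mid height.
- slab_mid (a point): Bystander: loose marble slab 100 x 80 x 18 mm; point at its centre.
- hammer_mid (a point): Bystander: small loose hammer, 190 mm long, lying on the bench; point near its middle.

How it is judged:
On the way, in this order (a step that is already met when the one before it is completed fails the run):
1. the locking pin lies in the bowl (horizontal distance between pin_mid and bowl below 0.05 m and z of pin_mid in the frame of bowl below 0.075 m and contact force between pin and bowl above 0.05 N), for 0.2 s.
2. the wheel stands just past the compression peak, on the level stretch (cam_mark and past_mark are hidden points inside, which meet 9 degrees past the peak) (distance between cam_mark and past_mark below 0.0059 m), for 0.2 s.
At the end, for the whole second after the job is handed in: The locking pin lies at rest in the bowl (its middle within 50 mm of the bowl's axis, resting on the bowl); the flywheel stands still, let go, between about 1 and 17 degrees past the end of the compression rise, where the peak has let go (all of step 1 and distance between cam_mark and past_mark below 0.0059 m and velocity of joint wheel between -0.05 and 0.05 rad/s and linear speed of pin below 0.03 m/s); the robot touches nothing.
It fails at once if the wheel goes more than about 25 degrees past the peak, down the far side (distance between cam_mark and over_mark below 0.0139 m).
It fails at once if the wheel is turned backwards, more than about 10 degrees anticlockwise of its start (value of joint wheel below -0.18 rad).
It fails at once if the locking pin is forced: more than 30 N between it and the pump or its wheel (contact force between pin and pump above 30 N).
It fails at once if the bowl is moved more than 40 mm (distance of bowl from where it was at the start of the episode above 0.04 m).
It fails at once if the jar, slab or hammer is moved more than 30 mm (distance of any of jar_mid, slab_mid, hammer_mid from where it was at the start of the episode above 0.03 m).
It also fails if it takes over 72 s, if anything falls off the work surface, if the arm or the gripper's body presses on something with over 40 N, if the wrist force passes 120 N, or if a joint passes its speed limit or range.

## Robot

A 7-joint arm with a two-finger parallel gripper is mounted at the origin on the work surface. World frame = base frame: x ahead of the robot, y to its left, z up, the work surface at z = 0. Lengths are in m, angles in rad, forces in N, time in s.
With the tool pointing down it reaches from about 0.4 to 0.85 m from the base axis. Payload 10.4 kg.
Tool frame: the origin (TCP) lies on the centre line of the jaws, within the pads' length; the fingertips stand 8 mm ahead of it and the grasp point (between the pads) lies 11 mm behind it; x points along the fingers, z is the direction in which the jaws open and shut, and the axes are right-handed (so a half turn about x gives the same grasp; the last joint's range is limited). The gripper opens to 85 mm and grips with 20 to 120 N. Pads are 22 mm wide; open, the fingers measure 114 mm over their backs; the gripper's body (76 mm by 85 mm) begins 54 mm behind the grasp point. The pads swing forward as they close: fully open they stand 13 mm farther back than shut.
Start: joints at [-1.298, 0.332, -0.065, 1.46, 0.022, 1.35, -0.088], TCP at [0.182, 0.598, 0.239] pointing down, gripper open.
Joint ranges: [-2.6, 2.6], [-0.5, 2.12], [-1.47, 1.34], [0.16, 2.42], [-1.27, 4.41], [0.06, 2.06], [-2.6, 2.6]. Speed limits (rad/s): [2.22, 2.22, 2.79, 2.79, 3.14, 3.14, 3.14].

## Interface

Orientations are given as a unit quaternion [w, x, y, z].
In Python, from rig import ctrl gives the robot as it stands. The module is installed in compiled form; this text tells all that it offers.
- The arm moves only by the shell command python3 -m handwheel 'ROWS'. ROWS is JSON, a list of rows, each a list of 7 numbers: the turn, a rotation vector about the tool's x, y, z in rad, then the shift along the tool's x, y, z in mm, then the closure, from 0 (fully open) to 1 (shut). In form: [[rx, ry, rz, tx, ty, tz, claw], ...]. A call has 1 to 12 rows; each row is the pose to reach, as a shift and turn from the pose commanded when the call began, along the tool's axes at that moment; what a row does not reach only later rows make up. A row lasts 1/12 s, in which the tool goes at most 41.7 mm and 7.16 degrees, less where a joint would pass 70% of its speed; a pose out of reach is approached as far as the arm can. A call with a gripper value outside its range is refused whole. The fingers move at their own pace and stop on an object; the grip force is fixed at half the most. Time passes only in rows, so rows that repeat a pose let the fingers close. It gives the time, the measured TCP pose, the force and the opening at its end, in the units of the state.
- ctrl.sense(): the state, without advancing time (a new reading comes with each control period).
- ctrl.snapshot(name): name is "scene" or "top" or "wrist"; returns a dict with "img" (384x512x3 uint8, red, green, blue), "intrinsics" (3x3 intrinsics, pixels), "view" (4x4, takes a point from world to camera coordinates). Camera axes: x right, y up, looking along -z (the intrinsics and any distortion apply to the point x, -y, -z); pixel columns grow to the right and rows downward; lengths in m; the calibration is good to about 2 mm. A picture is of the moment at which its call begins. There is no depth.
- ctrl.sign_off(): hands the job in, once; it reports no verdict.
The state is a dict: "clock": time; "joint_positions": joint angles; "joint_velocities": joint speeds; "joint_efforts": joint torques, N m; "tool_pos": TCP position; "eef_rot": TCP orientation; "contact_force": force on the tool from outside, world axes, zero at the start; "moment": the same for the moment, N m; "finger_gap": opening from 0.0 (shut) to 1.0 (fully open).
Only numpy, scipy, OpenCV 4.12 (cv2) and the standard library are available. Lean on these libraries where they do the work, as an engineer would, in place of code of your own. Each camera call takes 0.05 s, during which the arm holds its last target.

## Working session

There is one attempt and no reset: what is moved stays moved. The work goes in short steps, Python scripts to look and compute and a shell command to move; the robot and the scene stay as the last step left them, time stands still between calls to the robot, and variables do not carry over. Pictures are saved under pics/ and viewed, and the job is handed in when it is done.

```bash
mkdir -p pics
python3 - <<'E'
from rig import ctrl
import cv2,numpy as np
s=ctrl.sense()
for k,v in s.items(): print(k,np.round(v,4))
for n in ["scene","top","wrist"]:
    d=ctrl.snapshot(n); cv2.imwrite(f"pics/{n}0.png",d["img"][:,:,::-1]); print(n,np.round(d["intrinsics"],1).tolist(),np.round(d["view"],3).tolist(), [k for k in d])
E
```

```text
clock 0.0
joint_positions [-1.2976  0.3329 -0.0647  1.461   0.0216  1.3499 -0.0885]
joint_velocities [ 0.0008  0.0014  0.0008 -0.0011  0.0007  0.0001  0.0001]
joint_efforts [ 6.00000e-04 -6.25447e+01  4.94000e-02 -3.91597e+01  1.62000e-02
  1.01000e-02 -0.00000e+00]
tool_pos [0.1821 0.5975 0.2385]
eef_rot [ 0.5678 -0.4212  0.5686  0.4205]
contact_force [-0.1358 -0.3236  0.639 ]
moment [-0.0039  0.001   0.0121]
finger_gap 0.9983
scene [[460.9, 0.0, 244.8], [0.0, 460.9, 189.5], [0.0, 0.0, 1.0]] [[-0.145, 0.989, -0.02, 0.133], [-0.708, -0.089, 0.701, 0.317], [0.691, 0.116, 0.713, -1.56], [0.0, 0.0, 0.0, 1.0]] ['img', 'intrinsics', 'view']
top [[348.4, 0.0, 253.7], [0.0, 348.4, 188.5], [0.0, 0.0, 1.0]] [[0.019, -1.0, 0.011, -0.08], [0.993, 0.02, 0.114, -0.56], [-0.114, 0.008, 0.993, -0.887], [0.0, 0.0, 0.0, 1.0]] ['img', 'intrinsics', 'view']
wrist [[272.4, 0.0, 253.9], [0.0, 272.4, 188.0], [0.0, 0.0, 1.0]] [[0.292, 0.956, -0.0, -0.624], [-0.922, 0.281, -0.267, 0.034], [-0.256, 0.078, 0.964, -0.376], [0.0, 0.0, 0.0, 1.0]] ['img', 'intrinsics', 'view']
```

View pics/scene0.png

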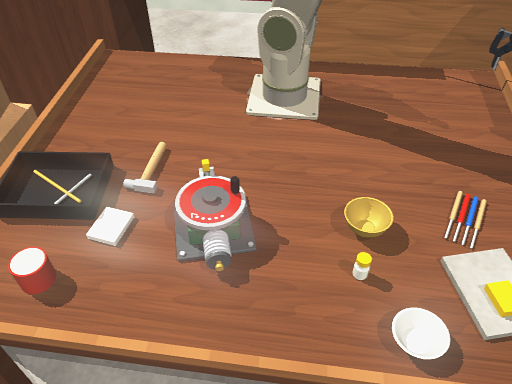

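View pics/top0.png

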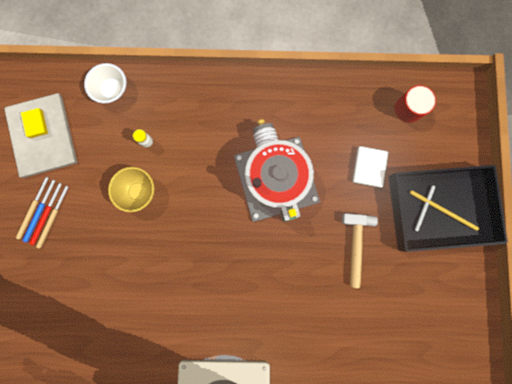

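View pics/wrist0.png

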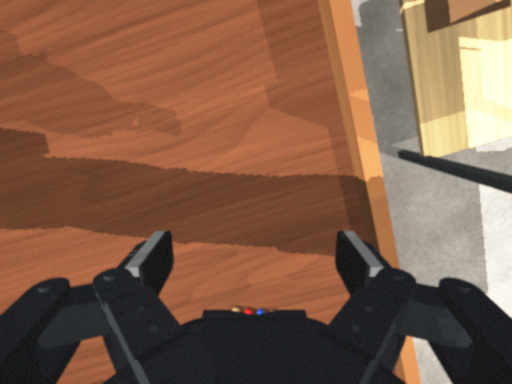

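```bash
cat > h.py <<'E'
from rig import ctrl
import cv2,numpy as np
from scipy.spatial.transform import Rotation as R
def ray(d,u,v):
    K=d["intrinsics"];V=d["view"]
    p=np.linalg.inv(K)@[u,v,1.]; c=np.array([p[0],-p[1],-p[2]])
    Rm=V[:3,:3]; o=-Rm.T@V[:3,3]; return o,Rm.T@c
def plane(d,u,v,z):
    o,r=ray(d,u,v); return o+r*(z-o[2])/r[2]
def proj(d,P):
    c=d["view"][:3,:3]@P+d["view"][:3,3]; q=d["intrinsics"]@np.array([c[0],-c[1],-c[2]]); return q[:2]/q[2]
def tri(r1,r2):
    A=np.stack([r1[1],-r2[1]],1); t=np.linalg.lstsq(A,r2[0]-r1[0],rcond=None)[0]
    a=r1[0]+t[0]*r1[1]; b=r2[0]+t[1]*r2[1]; return (a+b)/2,np.linalg.norm(a-b)
def tool():
    s=ctrl.sense(); return np.array(s["tool_pos"]),R.from_quat(np.array(s["eef_rot"])[[1,2,3,0]])
E
python3 - <<'E'
from h import *
T=ctrl.snapshot("top");S=ctrl.snapshot("scene")
for n,d in(("top",T),("scene",S)):
    hsv=cv2.cvtColor(d["img"],cv2.COLOR_RGB2HSV)
    for c,lo,hi in(("yel",(22,150,120),(34,255,255)),("red",(0,190,120),(8,255,255)),("red2",(172,190,120),(180,255,255)),("blk",(0,0,0),(180,255,45))):
        m=cv2.inRange(hsv,lo,hi); k,l,st,ce=cv2.connectedComponentsWithStats(m)
        for i in range(1,k):
            if 25<st[i,4]<8000: print(n,c,st[i].tolist(),ce[i].round(1))
I=cv2.resize(T["img"][100:240,210:340],None,fx=5,fy=5,interpolation=cv2.INTER_CUBIC)[:600]; cv2.imwrite("pics/tz.png",I[:,:,::-1])
I=cv2.resize(S["img"][150:275,160:270],None,fx=4.8,fy=4.8,interpolation=cv2.INTER_CUBIC)[:600]; cv2.imwrite("pics/sz.png",I[:,:,::-1])
E
```

```text
top yel [21, 108, 27, 30, 565] [ 33.8 122.7]
top yel [132, 129, 14, 13, 146] [138.9 135.1]
top yel [108, 167, 46, 45, 1452] [130.2 189.1]
top yel [411, 191, 16, 10, 55] [418.5 195.9]
top yel [429, 201, 50, 29, 200] [453.4 215.4]
top yel [288, 209, 8, 8, 52] [291.7 212.3]
top red [404, 90, 23, 30, 61] [412.5 108.1]
top red [251, 150, 57, 52, 646] [280.8 177.9]
top red [29, 206, 23, 40, 257] [ 39.9 225.1]
top blk [429, 167, 76, 80, 2199] [481.8 208.7]
scene yel [202, 159, 8, 13, 77] [205.3 164.6]
scene yel [367, 204, 25, 29, 348] [380.  217.1]
scene yel [357, 212, 10, 9, 58] [361.6 215.9]
scene yel [356, 252, 16, 16, 187] [363.5 259.3]
scene yel [485, 281, 27, 36, 705] [500.6 296.5]
scene red [188, 178, 47, 20, 219] [215.9 183.6]
scene red [235, 192, 6, 17, 29] [238.7 199.8]
scene red [458, 194, 12, 29, 148] [463.6 207.6]
scene red [9, 262, 24, 15, 39] [ 17.2 272.1]
scene blk [495, 44, 17, 10, 48] [503.7  48.7]
```

View pics/tz.png

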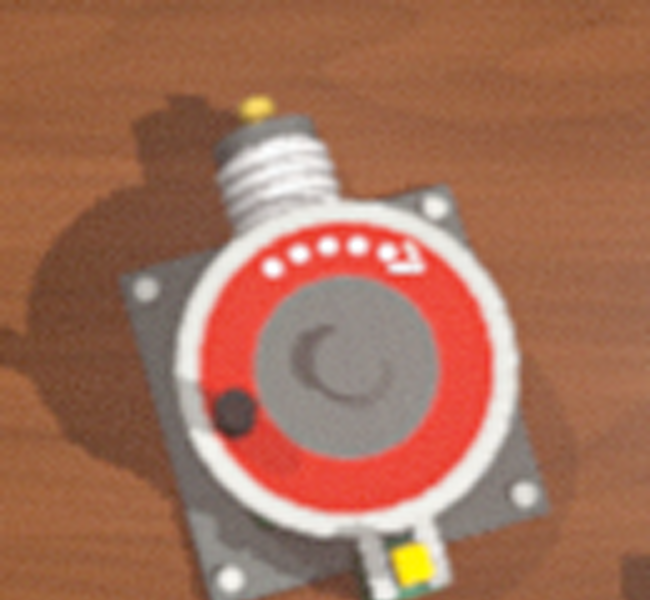

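View pics/sz.png

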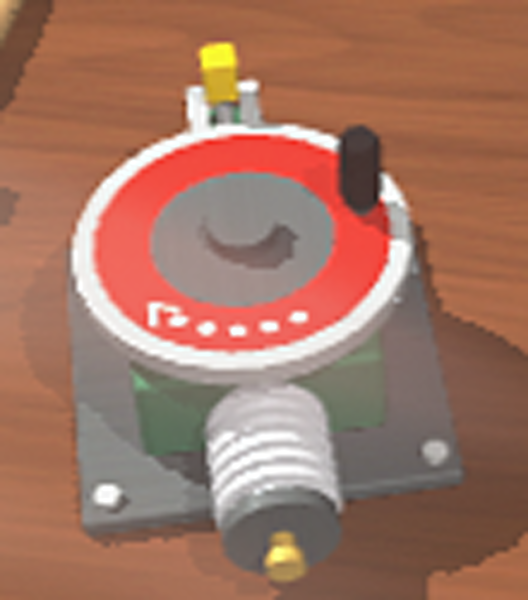

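Run:
```python
from h import *
T=ctrl.snapshot("top");S=ctrl.snapshot("scene")
p,e=tri(ray(T,292,212.7),ray(S,205.4,161.7)); print("pintop",p.round(4),e)
k,e=tri(ray(T,257,182.6),ray(S,235,178)); print("knobtop",k.round(4),e)
c=plane(T,279.6,173.4,.1); print("wheel T",c.round(4))
# scene rim ellipse centre approx via edge points (zoomed coords)
from scipy.optimize import least_squares
def circ(d,pts,f,o,z):
    P=np.array([plane(d,o[0]+x/f,o[1]+y/f,z)[:2] for x,y in pts])
    r=least_squares(lambda q:np.hypot(*(P-q[:2]).T)-q[2],[*P.mean(0),.08]); return r.x.round(4),r.fun.round(4)
print(circ(T,[(178,367),(518,367),(345,198),(340,537),(228,247),(467,250),(225,487)],5,(210,100),.1))
print(circ(S,[(73,245),(412,245),(240,123),(110,175),(375,175),(240,368),(110,320)],4.8,(160,150),.1))
for z in(.1,):
  print("from knob d",np.linalg.norm(k[:2]-c[:2]),"pin d",np.linalg.norm(p[:2]-c[:2]))
# bowl rim
for u,v in((108,189),(154,189),(131,167),(131,212)): print("bowl rim T",plane(T,u,v,.055).round(4))
for n,u,v in(("slab",370,167),("hammerhead",360,219),("jar",139,135)): print(n,plane(T,u,v,.02).round(3))
I=cv2.resize(T["img"][120:240,70:190],None,fx=5,fy=5,interpolation=cv2.INTER_CUBIC)
J=cv2.resize(S["img"][180:300,320:440],None,fx=5,fy=5,interpolation=cv2.INTER_CUBIC)
cv2.imwrite("pics/bowl.png",np.hstack([I,J])[:,:,::-1][::1,::1] if 0 else cv2.resize(np.hstack([I,J]),(800,400))[:,:,::-1])
```

```text
pintop [ 0.4954 -0.1588  0.1266] 0.0012888855109380402
knobtop [ 0.5625 -0.0738  0.1449] 0.0034479329007950175
wheel T [ 0.5926 -0.1314  0.1   ]
(array([ 0.5928, -0.1312,  0.0841]), array([-0.0007, -0.0001,  0.0008, -0.0001, -0.0002, -0.0004,  0.0007]))
(array([ 0.597 , -0.1275,  0.0819]), array([ 0.0009,  0.0025,  0.0008,  0.0009, -0.0034,  0.0009, -0.0027]))
from knob d 0.06506169041103195 pin d 0.10103689299955294
bowl rim T [0.5503 0.3045 0.055 ]
bowl rim T [0.5527 0.187  0.055 ]
bowl rim T [0.6086 0.2491 0.055 ]
bowl rim T [0.4926 0.2423 0.055 ]
slab [ 0.628 -0.383  0.02 ]
hammerhead [ 0.487 -0.353  0.02 ]
jar [0.703 0.245 0.02 ]
```

View pics/bowl.png

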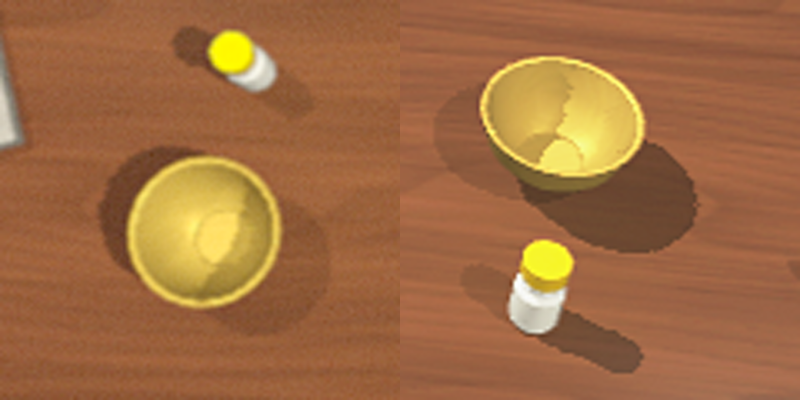

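Run:
```python
from h import *
p,r=tool(); print(p,"\n",r.as_matrix().round(3))
T=ctrl.snapshot("top")
hsv=cv2.cvtColor(cv2.resize(T["img"],None,fx=4,fy=4,interpolation=cv2.INTER_CUBIC),cv2.COLOR_RGB2HSV)
m=cv2.inRange(hsv,(22,150,120),(34,255,255))[820:880,1130:1210]
c=max(cv2.findContours(m,0,2)[0],key=cv2.contourArea); print(cv2.minAreaRect(c))
print("knob top@.148",plane(T,257,182.6,.148), "pin top@.127",plane(T,292,212.7,.127))
```

```text
[0.18214173 0.59779539 0.2391628 ] 
 [[-0.    -0.957  0.291]
 [-0.     0.291  0.957]
 [-1.     0.    -0.   ]]
((38.87297058105469, 30.962167739868164), (32.2024040222168, 28.452808380126953), 72.89727020263672)
knob top@.148 [ 0.56235933 -0.07544462  0.148     ] pin top@.127 [ 0.49545912 -0.15936721  0.127     ]
```

```bash
python3 -m handwheel '[[1.0,0,0,0,-405,-240,0],[1.0,0,0,0,-405,-240,0],[1.0,0,0,0,-405,-240,0],[1.0,0,0,0,-405,-240,0],[1.0,0,0,0,-405,-240,0],[1.0,0,0,0,-405,-240,0],[1.0,0,0,0,-405,-240,0],[1.0,0,0,0,-405,-240,0],[1.0,0,0,0,-405,-240,0],[1.0,0,0,0,-405,-240,0],[1.0,0,0,0,-405,-240,0],[1.0,0,0,0,-405,-240,0]]'
python3 - <<'E'
from h import *
p,r=tool(); print(p,"\n",r.as_matrix().round(3), ctrl.sense()["joint_positions"])
print((r.inv().apply(np.array([.4955,-.159,.21])-p)*1000).round(1))
E
```

```text
clock: 1.4
tool_pos: [0.5036, 0.2438, 0.2397]
eef_rot: [0.701, -0.095, 0.7, 0.094]
contact_force: [0.2, -0.7, 0.4]
finger_gap: 1.003
[0.5036289  0.24376306 0.23973318] 
 [[ 0.002 -0.264  0.964]
 [-0.002  0.964  0.264]
 [-1.    -0.002  0.002]] [-0.83385014  0.18485933  0.34251238  1.65650248 -0.06139404  1.31010589
 -0.21361604]
[  30.4 -386.2 -114.3]
```

```bash
python3 -m handwheel '[[0,0,0,10,-386,-114,0],[0,0,0,10,-386,-114,0],[0,0,0,10,-386,-114,0],[0,0,0,10,-386,-114,0],[0,0,0,10,-386,-114,0],[0,0,0,10,-386,-114,0],[0,0,0,10,-386,-114,0],[0,0,0,10,-386,-114,0],[0,0,0,10,-386,-114,0],[0,0,0,10,-386,-114,0],[0,0,0,10,-386,-114,0],[0,0,0,10,-386,-114,0]]'
python3 - <<'E'
from h import *
p,r=tool(); print(p,"\n",r.as_matrix().round(3), ctrl.sense()["joint_positions"])
W=ctrl.snapshot("wrist"); cv2.imwrite("pics/w1.png",W["img"][:,:,::-1])
print(proj(W,np.array([.4955,-.159,.127])),proj(W,np.array([.5926,-.1314,.112])))
E
```

```text
clock: 2.4
tool_pos: [0.4944, -0.1539, 0.2294]
eef_rot: [0.701, -0.096, 0.701, 0.096]
contact_force: [-0.6, 0.2, -0.1]
finger_gap: 1.001
[ 0.49437483 -0.15389444  0.22936484] 
 [[ 0.    -0.268  0.963]
 [-0.     0.963  0.268]
 [-1.    -0.     0.   ]] [-0.41270545  0.09880801  0.67418105  1.78717849 -0.06426312  1.27749991
  0.54907454]
[253.48918315 195.57161957] [358.97426062 190.33514625]
```

View pics/w1.png

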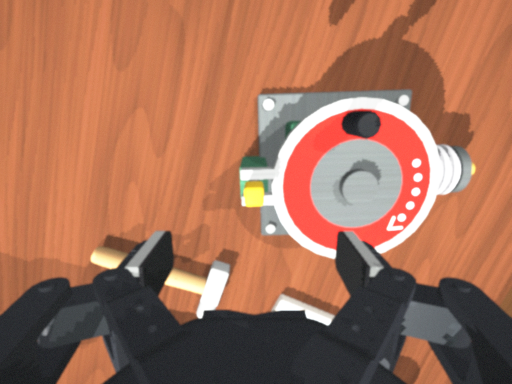

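Run:
```python
from h import *
W=ctrl.snapshot("wrist")
I=cv2.resize(W["img"][150:230,215:295],None,fx=7,fy=7,interpolation=cv2.INTER_CUBIC); cv2.imwrite("pics/w1z.png",I[:,:,::-1])
p,r=tool(); print(p)
```

```text
[ 0.49491597 -0.15117259  0.22920114]
```

View pics/w1z.png

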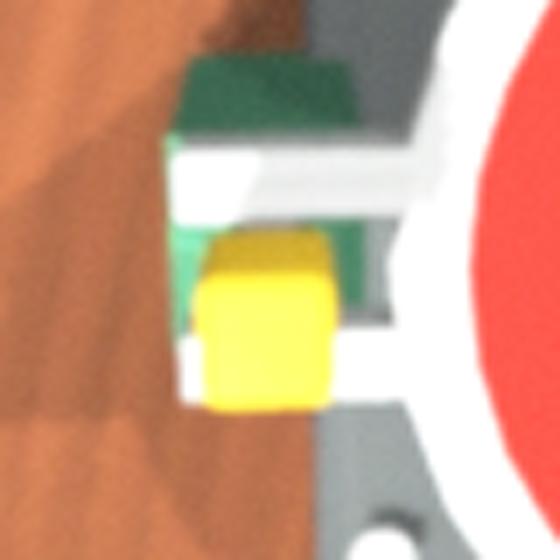

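Run:
```python
from h import *
W=ctrl.snapshot("wrist");T=ctrl.snapshot("top");S=ctrl.snapshot("scene")
a=ray(W,252.7,199.3)
print(plane(W,252.7,199.3,.127),tri(a,ray(S,205.4,161.7)))
p,r=tool();print(p)
# wheel circle from wrist
hsv=cv2.cvtColor(W["img"],cv2.COLOR_RGB2HSV)
m=cv2.inRange(hsv,(0,150,150),(8,255,255))|cv2.inRange(hsv,(172,150,150),(180,255,255))
c=max(cv2.findContours(m,0,2)[0],key=cv2.contourArea); e=cv2.fitEllipse(c); print(e, plane(W,*e[0],.1))
g=np.array([.4955,-.159,.114])
for g in (np.array([.4955,-.159,.114]),plane(W,252.7,199.3,.127)): g[2]=.114; print((r.inv().apply(g-p)*1000).round(1))
```

```text
[ 0.49632515 -0.15975243  0.127     ] (array([ 0.49624889, -0.15866304,  0.12768509]), np.float64(0.0016759630217488286))
[ 0.49502894 -0.15076003  0.22926097]
((354.2885437011719, 182.4921875), (121.1395263671875, 140.38038635253906), 61.79240417480469) [ 0.59104603 -0.12377521  0.1       ]
[115.3  -8.1  -1.8]
[115.3  -9.1  -1.2]
```

```bash
python3 -m handwheel '[[0,0,0,20,-8.5,-1.5,0.3],[0,0,0,50,-8.5,-1.5,0.5],[0,0,0,70,-8.5,-1.5,0.5],[0,0,0,80,-8.5,-1.5,0.5],[0,0,0,80,-8.5,-1.5,0.5],[0,0,0,80,-8.5,-1.5,0.5]]'
python3 - <<'E'
from h import *
W=ctrl.snapshot("wrist"); cv2.imwrite("pics/w2.png",W["img"][:,:,::-1])
p,r=tool();print(p)
g=np.array([.4958,-.1592,.114]);print((r.inv().apply(g-p)*1000).round(1))
E
```

```text
clock: 3.15
tool_pos: [0.4959, -0.1604, 0.1498]
eef_rot: [0.7, -0.097, 0.7, 0.097]
contact_force: [0.3, -0.4, 0.6]
finger_gap: 0.5
[ 0.49633379 -0.16061704  0.15042264]
[36.4  1.5 -0.2]
```

View pics/w2.png

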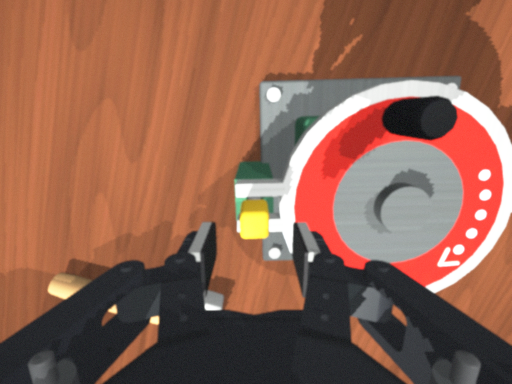

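```bash
python3 -m handwheel '[[0,0,0,20,1.5,0,0.5],[0,0,0,34,1.5,0,0.6],[0,0,0,36,1.5,0,0.7],[0,0,0,36,1.5,0,0.7],[0,0,0,36,1.5,0,0.7]]'
python3 - <<'E'
from h import *
W=ctrl.snapshot("wrist"); cv2.imwrite("pics/w3.png",W["img"][:,:,::-1])
p,r=tool();print(p)
g=np.array([.4958,-.1592,.114]);print((r.inv().apply(g-p)*1000).round(1))
E
```

```text
clock: 3.62
tool_pos: [0.496, -0.1596, 0.1146]
eef_rot: [0.701, -0.097, 0.7, 0.097]
contact_force: [0.1, 0.7, -0.1]
finger_gap: 0.3
[ 0.49604427 -0.15958015  0.11470588]
[ 0.7  0.4 -0.1]
```

View pics/w3.png

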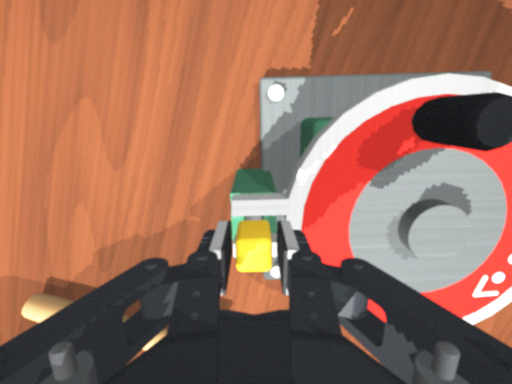

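```bash
python3 -m handwheel '[[0,0,0,0,0,0,0.75],[0,0,0,0,0,0,0.77],[0,0,0,0,0,0,0.79]]';python3 -m handwheel '[[0,0,0,0,0,0,0.85],[0,0,0,0,0,0,1],[0,0,0,0,0,0,1]]'
```

```text
clock: 3.92
tool_pos: [0.4956, -0.1594, 0.1138]
eef_rot: [0.701, -0.097, 0.7, 0.097]
contact_force: [0.9, 0.5, 2.3]
finger_gap: 0.208
clock: 4.17
tool_pos: [0.4957, -0.1594, 0.1139]
eef_rot: [0.701, -0.097, 0.7, 0.097]
contact_force: [-0.3, 0.7, 5.9]
finger_gap: 0.201
```

```bash
python3 -m handwheel '[[0,0,0,-8,0,0,1],[0,0,0,-20,0,0,1],[0,0,0,-35,0,0,1]]';python3 -m handwheel '[[0,0,0,-35,0,0,1],[0,0,0,-70,0,0,1],[0,0,0,-90,0,0,1],[0,0,0,-90,0,0,1],[0,0,0,-90,0,0,1]]'
python3 - <<'E'
from h import *
W=ctrl.snapshot("scene"); cv2.imwrite("pics/s4.png",W["img"][:,:,::-1])
p,r=tool();print(p)
g=np.array([.5505,.246,.22]);print((r.inv().apply(g-p)*1000).round(1))
E
```

```text
clock: 4.42
tool_pos: [0.4947, -0.1594, 0.1489]
eef_rot: [0.7, -0.097, 0.701, 0.097]
contact_force: [0.7, -0.6, -1.1]
finger_gap: 0.196
clock: 4.83
tool_pos: [0.4956, -0.1596, 0.2399]
eef_rot: [0.701, -0.097, 0.699, 0.097]
contact_force: [-0.2, 0.0, -0.4]
finger_gap: 0.198
[ 0.49502245 -0.15932152  0.23863384]
[ 18.8 375.  163.5]
```

View pics/s4.png

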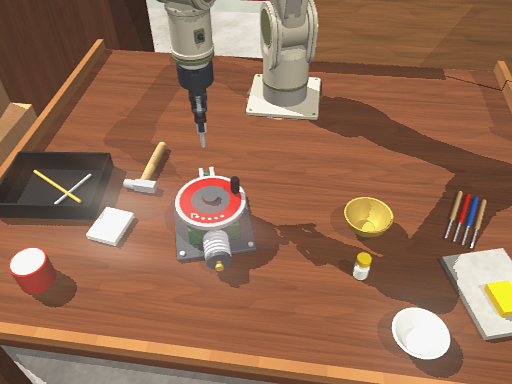

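```bash
python3 -m handwheel '[[0,0,0,0,375,163.5,1],[0,0,0,0,375,163.5,1],[0,0,0,0,375,163.5,1],[0,0,0,0,375,163.5,1],[0,0,0,0,375,163.5,1],[0,0,0,0,375,163.5,1],[0,0,0,0,375,163.5,1],[0,0,0,0,375,163.5,1],[0,0,0,0,375,163.5,1],[0,0,0,0,375,163.5,1],[0,0,0,0,375,163.5,1],[0,0,0,0,375,163.5,1]]'
python3 - <<'E'
from h import *
p,r=tool();print(p)
W=ctrl.snapshot("scene"); cv2.imwrite("pics/s5.png",W["img"][100:300,300:450,::-1].repeat(3,0).repeat(3,1))
p,r=tool();print(p)
g=np.array([.5505,.246,.081]);print((r.inv().apply(g-p)*1000).round(1))
E
```

```text
clock: 5.88
tool_pos: [0.5495, 0.248, 0.2362]
eef_rot: [0.699, -0.099, 0.701, 0.098]
contact_force: [0.6, -0.6, -1.3]
finger_gap: 0.195
[0.54949594 0.24803217 0.23619705]
[0.55011895 0.24582239 0.23676829]
[155.8   0.3   0.8]
```

View pics/s5.png

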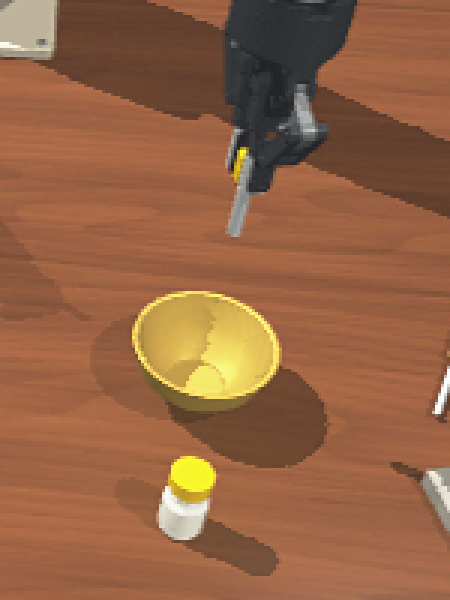

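```bash
python3 -m handwheel '[[0,0,0,40,0,0,1],[0,0,0,80,0,0,1],[0,0,0,115,0,0,1],[0,0,0,140,0,0,1],[0,0,0,155,0,0,1],[0,0,0,155,0,0,1],[0,0,0,155,0,0,1]]';python3 -m handwheel '[[0,0,0,2,0,0,1],[0,0,0,4,0,0,1],[0,0,0,5,0,0,1],[0,0,0,5,0,0,1]]'
```

```text
clock: 6.52
tool_pos: [0.5506, 0.2442, 0.0831]
eef_rot: [0.7, -0.097, 0.701, 0.096]
contact_force: [0.7, 0.0, 0.3]
finger_gap: 0.196
clock: 6.85
tool_pos: [0.551, 0.246, 0.0789]
eef_rot: [0.701, -0.097, 0.7, 0.097]
contact_force: [0.1, -0.5, -1.2]
finger_gap: 0.2
```

```bash
python3 -m handwheel '[[0,0,0,2,0,0,1],[0,0,0,4,0,0,1],[0,0,0,4,0,0,1]]'; python3 -m handwheel '[[0,0,0,0,0,0,0.75],[0,0,0,0,0,0,0.7],[0,0,0,0,0,0,0.5],[0,0,0,0,0,0,0.3],[0,0,0,0,0,0,0.3]]'
python3 - <<'E'
from h import *
W=ctrl.snapshot("scene"); cv2.imwrite("pics/s6.png",W["img"][100:300,300:450,::-1].repeat(3,0).repeat(3,1))
W=ctrl.snapshot("wrist"); cv2.imwrite("pics/w6.png",W["img"][:,:,::-1])
E
```

```text
clock: 7.1
tool_pos: [0.5505, 0.2459, 0.0739]
eef_rot: [0.7, -0.097, 0.701, 0.097]
contact_force: [0.4, 1.1, -0.3]
finger_gap: 0.194
clock: 7.52
tool_pos: [0.5508, 0.246, 0.0744]
eef_rot: [0.7, -0.097, 0.7, 0.097]
contact_force: [0.9, 0.4, -0.2]
finger_gap: 0.7
```

View pics/s6.png

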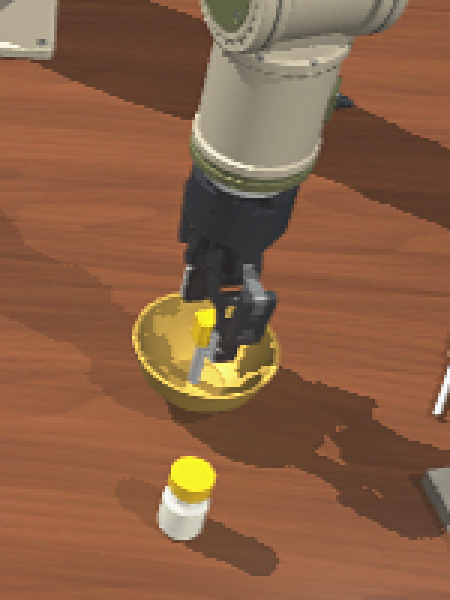

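View pics/w6.png

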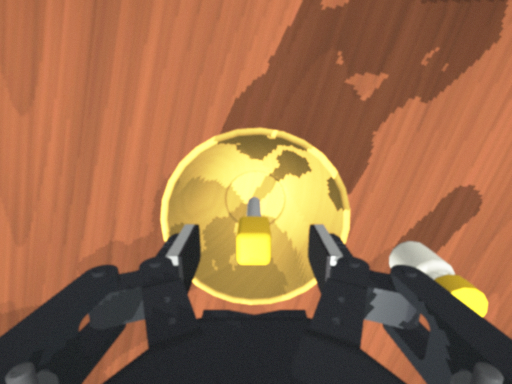

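```bash
python3 -m handwheel '[[0,0,0,-10,0,0,0.2],[0,0,0,-40,0,0,0.2],[0,0,0,-80,0,0,0.2],[0,0,0,-120,0,0,0.2],[0,0,0,-145,0,0,0.2],[0,0,0,-145,0,0,0.2]]'
python3 - <<'E'
from h import *
W=ctrl.snapshot("scene"); cv2.imwrite("pics/s7.png",W["img"][100:300,300:450,::-1].repeat(3,0).repeat(3,1))
S=W;T=ctrl.snapshot("top")
W=ctrl.snapshot("wrist"); cv2.imwrite("pics/w7.png",W["img"][:,:,::-1])
# knob target
p,r=tool();print(p)
k=np.array([.5624,-.0754,.22]); print((r.inv().apply(k-p)*1000).round(1))
E
```

```text
clock: 8.12
tool_pos: [0.5532, 0.2467, 0.2268]
eef_rot: [0.704, -0.095, 0.697, 0.098]
contact_force: [0.7, 0.1, 0.0]
finger_gap: 0.802
[0.55052857 0.24590129 0.21947911]
[  -0.6 -312.5  -75.8]
```

View pics/s7.png

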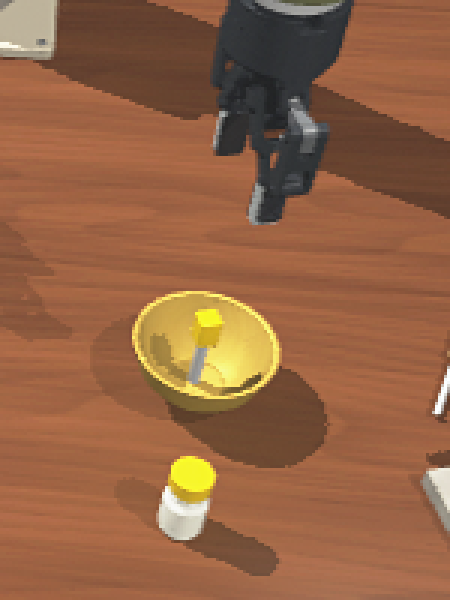

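View pics/w7.png

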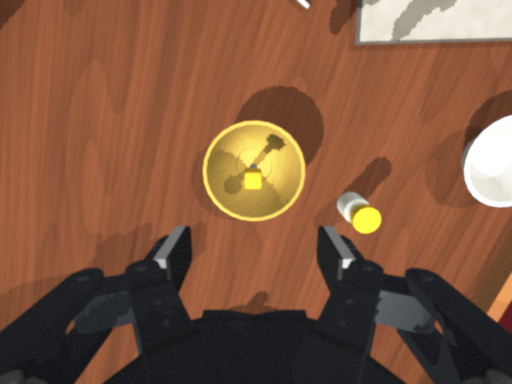

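```bash
python3 -m handwheel '[[0,0,0,0,-312,-76,0.2],[0,0,0,0,-312,-76,0.2],[0,0,0,0,-312,-76,0.2],[0,0,0,0,-312,-76,0.2],[0,0,0,0,-312,-76,0.2],[0,0,0,0,-312,-76,0.2],[0,0,0,0,-312,-76,0.2],[0,0,0,0,-312,-76,0.4],[0,0,0,0,-312,-76,0.4],[0,0,0,0,-312,-76,0.4],[0,0,0,0,-312,-76,0.4]]'
python3 - <<'E'
from h import *
W=ctrl.snapshot("wrist"); cv2.imwrite("pics/w8.png",W["img"][:,:,::-1])
p,r=tool();print(p,r.as_matrix().round(3))
for P in ([.5624,-.0754,.148],[.593,-.1314,.112],[.593,-.1314,.1]): print(proj(W,np.array(P)).round(1))
E
```

```text
clock: 9.18
tool_pos: [0.5618, -0.0742, 0.2182]
eef_rot: [0.7, -0.097, 0.701, 0.097]
contact_force: [0.3, 0.6, -0.2]
finger_gap: 0.6
[ 0.56198882 -0.07346104  0.21835545] [[-0.002 -0.273  0.962]
 [ 0.     0.962  0.273]
 [-1.     0.001 -0.001]]
[254.3 202.9]
[268.9 251.8]
[268.3 246. ]
```

View pics/w8.png

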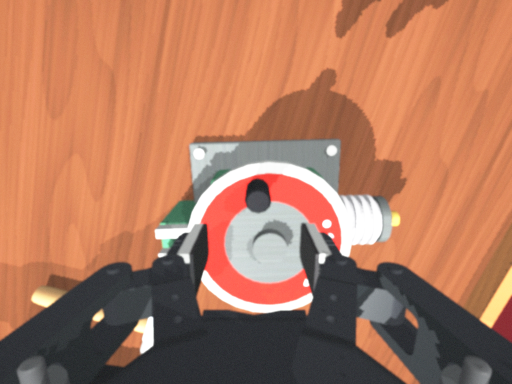

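Run:
```python
from h import *
W=ctrl.snapshot("wrist"); print(-W["view"][:3,:3].T@W["view"][:3,3])
I=cv2.resize(W["img"][150:320,180:360],None,fx=3.5,fy=3.5,interpolation=cv2.INTER_CUBIC)
for P,c in (([.5624,-.0754,.148],(0,255,0)),([.593,-.1314,.112],(0,0,255)),([.593,-.1314,.1],(255,0,255))):
    q=(proj(W,np.array(P))-[180,150])*3.5; cv2.circle(I,tuple(int(x) for x in q),4,c,-1)
a=np.linspace(0,6.28,60)
for z,rad in((.1,.084),):
  for t in a:
    q=(proj(W,np.array([.593+rad*np.cos(t),-.1314+rad*np.sin(t),z]))-[180,150])*3.5; cv2.circle(I,tuple(int(x) for x in q),2,(0,0,0),-1)
cv2.imwrite("pics/w8z.png",I[:,:,::-1])
```

```text
[ 0.54388626 -0.00914665  0.35166667]
```

View pics/w8z.png

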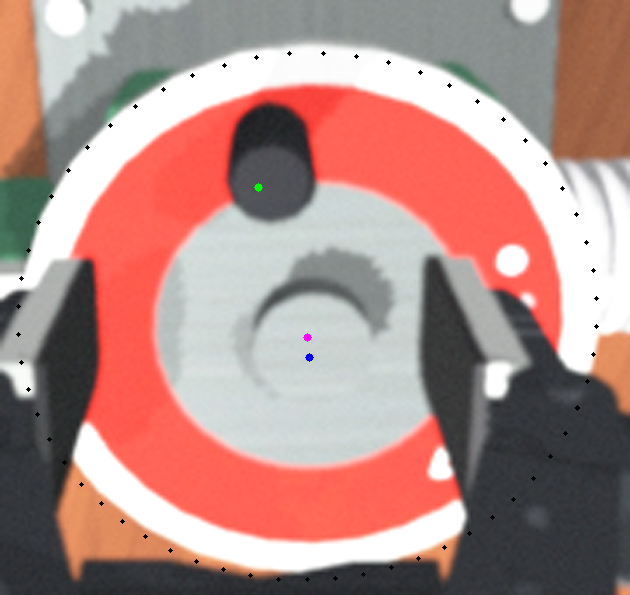

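```bash
python3 -m handwheel '[[0,0,0,20,-1,2,0.5],[0,0,0,40,-1,2,0.5],[0,0,0,50,-1,2,0.5],[0,0,0,50,-1,2,0.5],[0,0,0,50,-1,2,0.5]]'
python3 - <<'E'
from h import *
W=ctrl.snapshot("wrist"); cv2.imwrite("pics/w9.png",cv2.resize(W["img"][130:330,150:360],None,fx=3,fy=3,interpolation=cv2.INTER_CUBIC)[:,:,::-1])
p,r=tool();print(p,proj(W,p+[0,0,.148-p[2]]))
E
```

```text
clock: 9.7
tool_pos: [0.5644, -0.0747, 0.1693]
eef_rot: [0.7, -0.097, 0.701, 0.097]
contact_force: [-0.2, 0.3, 0.3]
finger_gap: 0.5
[ 0.56482548 -0.07496331  0.17001244] [254.46587604 226.8294503 ]
```

View pics/w9.png

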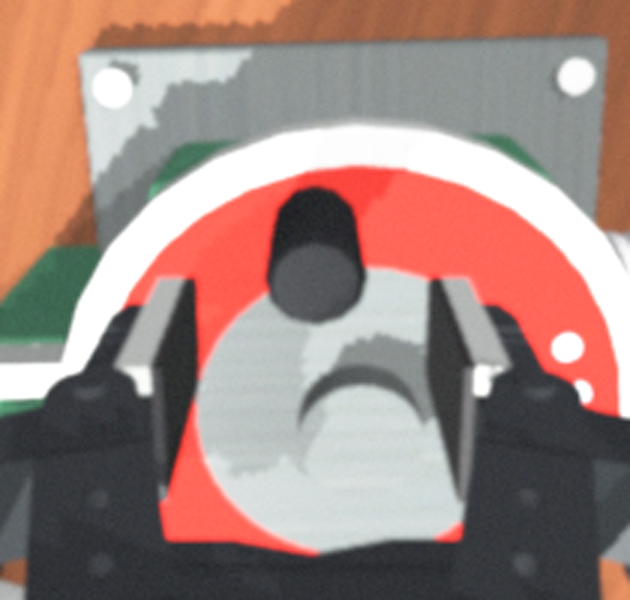

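```bash
python3 -m handwheel '[[0,0,0,20,1,0.5,0.5],[0,0,0,38,1,0.5,0.5],[0,0,0,45,1,0.5,0.5],[0,0,0,45,1,0.5,0.6],[0,0,0,45,1,0.5,0.7],[0,0,0,45,1,0.5,0.7]]'
python3 - <<'E'
from h import *
W=ctrl.snapshot("wrist"); cv2.imwrite("pics/w10.png",cv2.resize(W["img"][130:330,150:360],None,fx=3,fy=3,interpolation=cv2.INTER_CUBIC)[:,:,::-1])
p,r=tool();print(p,proj(W,p+[0,0,.148-p[2]]))
E
```

```text
clock: 10.25
tool_pos: [0.5655, -0.0744, 0.1257]
eef_rot: [0.701, -0.097, 0.7, 0.097]
contact_force: [0.3, -0.0, 1.2]
finger_gap: 0.296
[ 0.56548404 -0.07438768  0.12563644] [254.00307571 264.38769181]
```

View pics/w10.png

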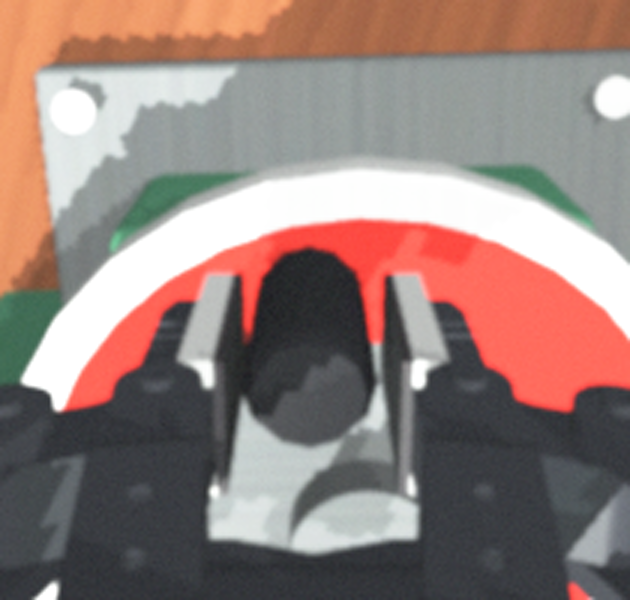

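```bash
python3 -m handwheel '[[0,0,0,0,0,0,0.76],[0,0,0,0,0,0,1],[0,0,0,0,0,0,1],[0,0,0,0,0,0,1],[0,0,0,0,0,0,1]]'
cat > arc.py <<'E'
import sys
from h import *
# usage: arc.py cx cy r a0 step n   (deg, clockwise)
cx,cy,rad,a0,st,n=map(float,sys.argv[1:7])
p,r=tool(); s=ctrl.sense(); f=np.array(s["contact_force"])
q=p[:2]-[cx,cy]; a=np.arctan2(q[1],q[0]); er=np.array([np.cos(a),np.sin(a)]); et=np.array([np.sin(a),-np.cos(a)])
print("ang %.2f r %.2fmm Fr %.1f Ft %.1f Fz %.1f"%(np.degrees(a),1e3*np.hypot(*q),f[:2]@er,f[:2]@et,f[2]))
P=lambda d:np.array([cx+rad*np.cos(np.radians(d)),cy+rad*np.sin(np.radians(d)),0])
for i in range(1,int(n)+1): print(round(a0-i*st,2),(r.inv().apply(P(a0-i*st)-P(a0))*1000).round(1))
E
python3 arc.py .5938 -.1297 .062 117 2 10
```

```text
clock: 10.72
tool_pos: [0.5654, -0.0743, 0.1258]
eef_rot: [0.701, -0.097, 0.7, 0.097]
contact_force: [-2.4, 1.1, 6.8]
finger_gap: 0.243
ang 117.18 r 62.25mm Fr 2.0 Ft -1.6 Fz 6.8
115.0 [0.  0.4 2.1]
113.0 [0.  0.7 4.3]
111.0 [0.  0.9 6.4]
109.0 [0.  1.1 8.6]
107.0 [ 0.   1.2 10.7]
105.0 [ 0.   1.2 12.9]
103.0 [ 0.   1.1 15.1]
101.0 [ 0.   1.  17.2]
99.0 [ 0.   0.8 19.4]
97.0 [ 0.   0.5 21.5]
```

```bash
python3 -m handwheel '[[0,0,0,0,0.2,1,1],[0,0,0,0,0.4,2.1,1],[0,0,0,0,0.6,3.2,1],[0,0,0,0,0.7,4.3,1],[0,0,0,0,0.8,5.4,1],[0,0,0,0,0.9,6.4,1]]'; python3 arc.py .5938 -.1297 .062 111 1 8
```

```text
clock: 11.22
tool_pos: [0.5711, -0.0718, 0.1258]
eef_rot: [0.701, -0.097, 0.7, 0.097]
contact_force: [-4.6, 0.1, 8.2]
finger_gap: 0.238
ang 111.44 r 62.20mm Fr 1.8 Ft -4.3 Fz 8.2
110.0 [0.  0.1 1.1]
109.0 [0.  0.2 2.2]
108.0 [0.  0.2 3.2]
107.0 [0.  0.2 4.3]
106.0 [0.  0.3 5.4]
105.0 [0.  0.3 6.5]
104.0 [0.  0.2 7.6]
103.0 [0.  0.2 8.6]
```

```bash
python3 -m handwheel '[[0,0,0,0,0.1,1.1,1],[0,0,0,0,0.2,2.2,1],[0,0,0,0,0.2,3.2,1],[0,0,0,0,0.2,4.3,1],[0,0,0,0,0.3,5.4,1],[0,0,0,0,0.3,6.5,1],[0,0,0,0,0.2,7.6,1],[0,0,0,0,0.2,8.6,1]]'; python3 arc.py .5938 -.1297 .062 103 1 8
```

```text
clock: 11.88
tool_pos: [0.5793, -0.0693, 0.1258]
eef_rot: [0.701, -0.097, 0.7, 0.097]
contact_force: [-4.2, -0.0, 8.3]
finger_gap: 0.235
ang 103.48 r 62.14mm Fr 1.0 Ft -4.1 Fz 8.3
102.0 [ 0.  -0.1  1.1]
101.0 [ 0.  -0.1  2.2]
100.0 [ 0.  -0.2  3.2]
99.0 [ 0.  -0.4  4.3]
98.0 [ 0.  -0.5  5.4]
97.0 [ 0.  -0.6  6.5]
96.0 [ 0.  -0.8  7.5]
95.0 [ 0.  -1.   8.6]
```

```bash
python3 -m handwheel '[[0,0,0,0,-0.1,1.1,1],[0,0,0,0,-0.1,2.2,1],[0,0,0,0,-0.2,3.2,1],[0,0,0,0,-0.4,4.3,1],[0,0,0,0,-0.5,5.4,1],[0,0,0,0,-0.6,6.5,1],[0,0,0,0,-0.8,7.5,1],[0,0,0,0,-1,8.6,1]]'; python3 arc.py .5938 -.1297 .062 95 1 8
```

```text
clock: 12.55
tool_pos: [0.5879, -0.0679, 0.1258]
eef_rot: [0.701, -0.097, 0.7, 0.097]
contact_force: [-4.0, 0.4, 7.7]
finger_gap: 0.235
ang 95.49 r 62.07mm Fr 0.8 Ft -3.9 Fz 7.7
94.0 [ 0.  -0.2  1.1]
93.0 [ 0.  -0.4  2.1]
92.0 [ 0.  -0.7  3.2]
91.0 [ 0.  -1.   4.2]
90.0 [ 0.  -1.2  5.3]
89.0 [ 0.  -1.5  6.3]
88.0 [ 0.  -1.9  7.3]
87.0 [ 0.  -2.2  8.4]
```

```bash
python3 -m handwheel '[[0,0,0,0,-0.2,1.1,1],[0,0,0,0,-0.4,2.1,1],[0,0,0,0,-0.7,3.2,1],[0,0,0,0,-1,4.2,1],[0,0,0,0,-1.2,5.3,1],[0,0,0,0,-1.5,6.3,1],[0,0,0,0,-1.9,7.3,1],[0,0,0,0,-2.2,8.4,1]]'; python3 arc.py .5938 -.1297 .062 87 1 8
```

```text
clock: 13.22
tool_pos: [0.5965, -0.0678, 0.1258]
eef_rot: [0.701, -0.097, 0.7, 0.097]
contact_force: [-2.7, 0.3, 7.8]
finger_gap: 0.236
ang 87.49 r 62.00mm Fr 0.2 Ft -2.8 Fz 7.8
86.0 [ 0.  -0.4  1. ]
85.0 [ 0.  -0.7  2. ]
84.0 [ 0.  -1.1  3. ]
83.0 [ 0.  -1.5  4. ]
82.0 [ 0. -2.  5.]
81.0 [ 0.  -2.4  6. ]
80.0 [ 0.  -2.9  7. ]
79.0 [ 0.  -3.3  8. ]
```

```bash
python3 -m handwheel '[[0,0,0,0,-0.4,1,1],[0,0,0,0,-0.7,2,1],[0,0,0,0,-1.1,3,1],[0,0,0,0,-1.5,4,1],[0,0,0,0,-2,5,1],[0,0,0,0,-2.4,6,1],[0,0,0,0,-2.9,7,1],[0,0,0,0,-3.3,8,1]]'; python3 arc.py .5938 -.1297 .062 79 1 8
```

```text
clock: 13.88
tool_pos: [0.6051, -0.0687, 0.1258]
eef_rot: [0.701, -0.097, 0.7, 0.097]
contact_force: [-3.9, -0.6, 8.3]
finger_gap: 0.23
ang 79.47 r 62.00mm Fr -1.3 Ft -3.7 Fz 8.3
78.0 [ 0.  -0.5  1. ]
77.0 [ 0.  -1.   1.9]
76.0 [ 0.  -1.5  2.9]
75.0 [ 0.  -2.1  3.8]
74.0 [ 0.  -2.6  4.7]
73.0 [ 0.  -3.2  5.6]
72.0 [ 0.  -3.8  6.5]
71.0 [ 0.  -4.4  7.4]
```

```bash
python3 -m handwheel '[[0,0,0,0,-0.5,1,1],[0,0,0,0,-1,1.9,1],[0,0,0,0,-1.5,2.9,1],[0,0,0,0,-2.1,3.8,1],[0,0,0,0,-2.6,4.7,1],[0,0,0,0,-3.2,5.6,1],[0,0,0,0,-3.8,6.5,1],[0,0,0,0,-4.4,7.4,1]]'; python3 arc.py .5938 -.1297 .062 71 1 8
```

```text
clock: 14.55
tool_pos: [0.6133, -0.0709, 0.1258]
eef_rot: [0.701, -0.097, 0.7, 0.097]
contact_force: [-5.1, 0.5, 8.8]
finger_gap: 0.24
ang 71.67 r 61.90mm Fr -1.1 Ft -5.0 Fz 8.8
70.0 [ 0.  -0.6  0.9]
69.0 [ 0.  -1.3  1.8]
68.0 [ 0.  -1.9  2.6]
67.0 [ 0.  -2.6  3.5]
66.0 [ 0.  -3.3  4.3]
65.0 [ 0.  -4.   5.1]
64.0 [ 0.  -4.7  5.9]
63.0 [ 0.  -5.4  6.7]
```

```bash
python3 -m handwheel '[[0,0,0,0,-0.6,0.9,1],[0,0,0,0,-1.3,1.8,1],[0,0,0,0,-1.9,2.6,1],[0,0,0,0,-2.6,3.5,1]]'; python3 arc.py .5938 -.1297 .062 67 1 5
```

```text
clock: 14.88
tool_pos: [0.6163, -0.0721, 0.1257]
eef_rot: [0.7, -0.096, 0.701, 0.098]
contact_force: [-10.4, 2.7, 13.0]
finger_gap: 0.234
ang 68.65 r 61.87mm Fr -1.3 Ft -10.7 Fz 13.0
66.0 [-0.  -0.7  0.8]
65.0 [-0.  -1.4  1.7]
64.0 [-0.  -2.1  2.5]
63.0 [-0.  -2.8  3.3]
62.0 [-0.  -3.6  4.1]
```

```bash
python3 -m handwheel '[[0,0,0,0,0,0,1],[0,0,0,0,0,0,1]]'; python3 arc.py .5938 -.1297 .062 67 1 1;  python3 - <<'E'
from h import *
W=ctrl.snapshot("wrist"); cv2.imwrite("pics/w11.png",W["img"][:,:,::-1])
W=ctrl.snapshot("scene"); cv2.imwrite("pics/s11.png",cv2.resize(W["img"][80:280,140:290],None,fx=3,fy=3)[:,:,::-1])
E
```

```text
clock: 15.05
tool_pos: [0.6167, -0.0722, 0.1258]
eef_rot: [0.7, -0.097, 0.701, 0.097]
contact_force: [-7.9, 1.3, 10.5]
finger_gap: 0.232
ang 68.27 r 61.91mm Fr -1.7 Ft -7.8 Fz 10.5
66.0 [-0.  -0.7  0.8]
```

View pics/w11.png

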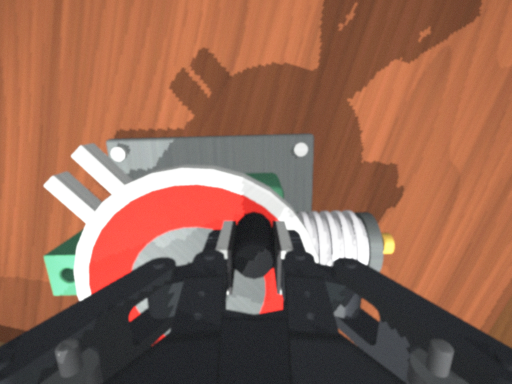

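View pics/s11.png

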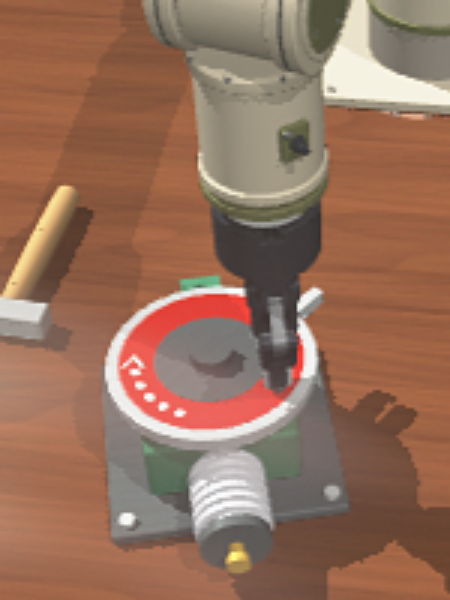

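```bash
python3 -m handwheel '[[0,0,0,0,-0.7,0.8,1],[0,0,0,0,-1.4,1.7,1],[0,0,0,0,-1.4,1.7,1]]'; python3 arc.py .5938 -.1297 .062 65 1 3
```

```text
clock: 15.4
tool_pos: [0.6186, -0.073, 0.1258]
eef_rot: [0.7, -0.096, 0.701, 0.097]
contact_force: [-9.3, 1.7, 11.2]
finger_gap: 0.237
ang 66.39 r 61.92mm Fr -2.2 Ft -9.2 Fz 11.2
64.0 [-0.  -0.7  0.8]
63.0 [-0.  -1.4  1.6]
62.0 [-0.  -2.2  2.4]
```

```bash
python3 -m handwheel '[[0,0,0,0,-0.7,0.8,1],[0,0,0,0,-1.5,1.6,1],[0,0,0,0,-1.5,1.6,1]]'; python3 arc.py .5938 -.1297 .062 63 1 3
```

```text
clock: 15.65
tool_pos: [0.6199, -0.0736, 0.1257]
eef_rot: [0.7, -0.096, 0.701, 0.098]
contact_force: [-13.5, 2.9, 14.1]
finger_gap: 0.234
ang 65.01 r 61.90mm Fr -3.1 Ft -13.5 Fz 14.1
62.0 [-0.  -0.7  0.8]
61.0 [-0.  -1.5  1.6]
60.0 [-0.  -2.3  2.3]
```

```bash
python3 -m handwheel '[[0,0,0,0,0,0,1],[0,0,0,0,0,0,1]]'; python3 arc.py .5938 -.1297 .062 63 1 0;python3 -m handwheel '[[0,0,0,0,-0.7,0.8,1],[0,0,0,0,-0.7,0.8,1]]'; python3 arc.py .5938 -.1297 .062 62 1 3
```

```text
clock: 15.82
tool_pos: [0.6199, -0.0736, 0.1257]
eef_rot: [0.7, -0.096, 0.701, 0.098]
contact_force: [-12.6, 3.1, 12.6]
finger_gap: 0.24
ang 65.00 r 61.87mm Fr -2.5 Ft -12.8 Fz 12.6
clock: 15.98
tool_pos: [0.6212, -0.0742, 0.1258]
eef_rot: [0.7, -0.096, 0.701, 0.098]
contact_force: [-9.6, 2.4, 11.7]
finger_gap: 0.239
ang 63.68 r 61.89mm Fr -2.1 Ft -9.7 Fz 11.7
61.0 [-0.  -0.8  0.8]
60.0 [-0.  -1.5  1.5]
59.0 [-0.  -2.3  2.3]
```

```bash
python3 -m handwheel '[[0,0,0,0,-0.8,0.8,1],[0,0,0,0,-0.8,0.8,1]]'; python3 arc.py .5938 -.1297 .062 61 1 1;python3 -m handwheel '[[0,0,0,0,-0.7,0.7,1],[0,0,0,0,-0.7,0.7,1]]'; python3 arc.py .5938 -.1297 .062 60 1 3
```

```text
clock: 16.15
tool_pos: [0.622, -0.0747, 0.1257]
eef_rot: [0.7, -0.096, 0.701, 0.098]
contact_force: [-11.2, 4.3, 13.5]
finger_gap: 0.235
ang 62.88 r 61.85mm Fr -1.3 Ft -11.9 Fz 13.5
60.0 [-0.  -0.8  0.8]
clock: 16.32
tool_pos: [0.6226, -0.075, 0.1257]
eef_rot: [0.7, -0.096, 0.701, 0.098]
contact_force: [-13.4, 3.7, 13.0]
finger_gap: 0.236
ang 62.22 r 61.87mm Fr -2.9 Ft -13.6 Fz 13.0
59.0 [-0.  -0.8  0.7]
58.0 [-0.  -1.6  1.5]
57.0 [-0.  -2.4  2.2]
```

```bash
python3 -m handwheel '[[0,0,0,0,-0.8,0.7,1],[0,0,0,0,-0.8,0.7,1]]'; python3 arc.py .5938 -.1297 .062 59 1 1;python3 -m handwheel '[[0,0,0,0,-0.8,0.7,1],[0,0,0,0,-0.8,0.7,1]]'; python3 arc.py .5938 -.1297 .062 58 1 3
```

```text
clock: 16.48
tool_pos: [0.6233, -0.0753, 0.1257]
eef_rot: [0.699, -0.096, 0.701, 0.098]
contact_force: [-14.6, 4.1, 14.7]
finger_gap: 0.237
ang 61.53 r 61.88mm Fr -3.4 Ft -14.8 Fz 14.7
58.0 [-0.  -0.8  0.7]
clock: 16.65
tool_pos: [0.6245, -0.076, 0.1258]
eef_rot: [0.7, -0.096, 0.701, 0.098]
contact_force: [-11.1, 3.8, 11.7]
finger_gap: 0.235
ang 60.26 r 61.89mm Fr -2.2 Ft -11.5 Fz 11.7
57.0 [-0.  -0.8  0.7]
56.0 [-0.  -1.6  1.4]
55.0 [-0.  -2.5  2.1]
```

```bash
python3 -m handwheel '[[0,0,0,0,-0.8,0.7,1],[0,0,0,0,-0.8,0.7,1]]'; python3 arc.py .5938 -.1297 .062 57 1 0;python3 -m handwheel '[[0,0,0,0,-0.8,0.7,1],[0,0,0,0,-0.8,0.7,1]]'; python3 arc.py .5938 -.1297 .062 56 1 3
```

```text
clock: 16.82
tool_pos: [0.6255, -0.0766, 0.1258]
eef_rot: [0.7, -0.096, 0.701, 0.098]
contact_force: [-12.0, 4.5, 14.4]
finger_gap: 0.238
ang 59.22 r 61.86mm Fr -2.2 Ft -12.6 Fz 14.4
clock: 16.98
tool_pos: [0.626, -0.0769, 0.1257]
eef_rot: [0.699, -0.096, 0.701, 0.098]
contact_force: [-14.0, 5.4, 16.5]
finger_gap: 0.232
ang 58.68 r 61.86mm Fr -2.7 Ft -14.8 Fz 16.5
55.0 [-0.  -0.8  0.7]
54.0 [-0.  -1.7  1.4]
53.0 [-0.  -2.5  2. ]
```

```bash
python3 -m handwheel '[[0,0,0,0,-0.9,0.7,1],[0,0,0,0,-0.9,0.7,1]]'; python3 arc.py .5938 -.1297 .062 55 1 0;python3 -m handwheel '[[0,0,0,0,-0.8,0.7,1],[0,0,0,0,-0.8,0.7,1]]'; python3 arc.py .5938 -.1297 .062 54 1 3
```

```text
clock: 17.15
tool_pos: [0.6264, -0.0772, 0.1257]
eef_rot: [0.699, -0.096, 0.702, 0.099]
contact_force: [-17.9, 6.6, 18.3]
finger_gap: 0.236
ang 58.16 r 61.84mm Fr -3.8 Ft -18.7 Fz 18.3
clock: 17.32
tool_pos: [0.6277, -0.078, 0.1257]
eef_rot: [0.699, -0.096, 0.701, 0.098]
contact_force: [-13.9, 5.1, 14.1]
finger_gap: 0.234
ang 56.72 r 61.85mm Fr -3.3 Ft -14.4 Fz 14.1
53.0 [-0.  -0.9  0.7]
52.0 [-0.  -1.7  1.3]
51.0 [-0.  -2.6  1.9]
```

```bash
python3 -m handwheel '[[0,0,0,0,-0.9,0.7,1],[0,0,0,0,-0.9,0.7,1]]'; python3 arc.py .5938 -.1297 .062 53 1 0;python3 -m handwheel '[[0,0,0,0,-0.8,0.6,1],[0,0,0,0,-0.8,0.6,1]]'; python3 arc.py .5938 -.1297 .062 52 1 3
```

```text
clock: 17.48
tool_pos: [0.6285, -0.0785, 0.1257]
eef_rot: [0.699, -0.096, 0.702, 0.099]
contact_force: [-16.3, 6.8, 16.6]
finger_gap: 0.235
ang 55.84 r 61.83mm Fr -3.5 Ft -17.3 Fz 16.6
clock: 17.65
tool_pos: [0.6289, -0.0788, 0.1257]
eef_rot: [0.699, -0.096, 0.702, 0.099]
contact_force: [-17.9, 8.1, 19.2]
finger_gap: 0.236
ang 55.39 r 61.88mm Fr -3.5 Ft -19.4 Fz 19.2
51.0 [-0.  -0.9  0.6]
50.0 [-0.  -1.8  1.2]
49.0 [-0.  -2.7  1.8]
```

```bash
python3 -m handwheel '[[0,0,0,0,-0.9,0.6,1],[0,0,0,0,-0.9,0.6,1]]'; python3 arc.py .5938 -.1297 .062 51 1 1;python3 -m handwheel '[[0,0,0,0,-0.9,0.6,1],[0,0,0,0,-0.9,0.6,1]]'; python3 arc.py .5938 -.1297 .062 50 1 3
```

```text
clock: 17.82
tool_pos: [0.6299, -0.0794, 0.1257]
eef_rot: [0.699, -0.096, 0.702, 0.099]
contact_force: [-15.6, 5.7, 15.8]
finger_gap: 0.239
ang 54.29 r 61.88mm Fr -4.5 Ft -16.0 Fz 15.8
50.0 [-0.  -0.9  0.6]
clock: 17.98
tool_pos: [0.6309, -0.0803, 0.1257]
eef_rot: [0.699, -0.096, 0.702, 0.099]
contact_force: [-14.6, 5.3, 15.9]
finger_gap: 0.239
ang 53.07 r 61.83mm Fr -4.6 Ft -14.8 Fz 15.9
49.0 [-0.  -0.9  0.6]
48.0 [-0.  -1.8  1.2]
47.0 [-0.  -2.7  1.8]
```

```bash
python3 -m handwheel '[[0,0,0,0,-0.9,0.6,1],[0,0,0,0,-0.9,0.6,1]]'; python3 arc.py .5938 -.1297 .062 49 1 1;python3 -m handwheel '[[0,0,0,0,-0.9,0.5,1],[0,0,0,0,-0.9,0.5,1]]'; python3 arc.py .5938 -.1297 .062 48 1 3
```

```text
clock: 18.15
tool_pos: [0.6316, -0.0807, 0.1257]
eef_rot: [0.699, -0.096, 0.702, 0.099]
contact_force: [-16.5, 7.3, 17.7]
finger_gap: 0.233
ang 52.32 r 61.86mm Fr -4.3 Ft -17.5 Fz 17.7
48.0 [-0.  -0.9  0.6]
clock: 18.32
tool_pos: [0.632, -0.081, 0.1257]
eef_rot: [0.699, -0.096, 0.702, 0.099]
contact_force: [-20.0, 9.2, 18.7]
finger_gap: 0.234
ang 51.88 r 61.85mm Fr -5.1 Ft -21.4 Fz 18.7
47.0 [-0.  -0.9  0.6]
46.0 [-0.  -1.9  1.1]
45.0 [-0.  -2.8  1.7]
```

```bash
python3 -m handwheel '[[0,0,0,0,-0.9,0.5,1],[0,0,0,0,-0.9,0.5,1]]'; python3 arc.py .5938 -.1297 .062 47 1 1
```

```text
clock: 18.48
tool_pos: [0.6333, -0.0822, 0.1258]
eef_rot: [0.699, -0.096, 0.701, 0.099]
contact_force: [-12.1, 4.5, 11.9]
finger_gap: 0.236
ang 50.26 r 61.82mm Fr -4.3 Ft -12.1 Fz 11.9
46.0 [-0.  -0.9  0.6]
```

```bash
python3 -m handwheel '[[0,0,0,0,-0.9,0.5,1],[0,0,0,0,-0.9,0.5,1]]'; python3 arc.py .5938 -.1297 .062 46 1 3
```

```text
clock: 18.65
tool_pos: [0.6352, -0.0839, 0.1258]
eef_rot: [0.7, -0.096, 0.701, 0.098]
contact_force: [-6.5, 3.0, 9.0]
finger_gap: 0.236
ang 47.89 r 61.76mm Fr -2.1 Ft -6.9 Fz 9.0
45.0 [-0.  -0.9  0.5]
44.0 [-0.  -1.9  1.1]
43.0 [-0.  -2.8  1.6]
```

```bash
python3 -m handwheel '[[0,0,0,0,-0.9,0.5,1],[0,0,0,0,-1.9,1.1,1],[0,0,0,0,-1.9,1.1,1]]'; python3 arc.py .5938 -.1297 .062 44 1 4
```

```text
clock: 18.9
tool_pos: [0.6372, -0.0857, 0.1258]
eef_rot: [0.701, -0.097, 0.7, 0.098]
contact_force: [-2.6, 1.2, 5.9]
finger_gap: 0.234
ang 45.38 r 61.76mm Fr -0.9 Ft -2.7 Fz 5.9
43.0 [-0.  -1.   0.5]
42.0 [-0.  -1.9  1. ]
41.0 [-0.  -2.9  1.5]
40.0 [-0.  -3.9  1.9]
```

```bash
python3 -m handwheel '[[0,0,0,0,-1,0.5,1],[0,0,0,0,-1.9,1,1],[0,0,0,0,-1.9,1,1],[0,0,0,0,-1.9,1,1]]'; python3 arc.py .5938 -.1297 .062 42 1 1
```

```text
clock: 19.23
tool_pos: [0.6384, -0.087, 0.1258]
eef_rot: [0.7, -0.096, 0.7, 0.098]
contact_force: [-7.5, 4.6, 9.8]
finger_gap: 0.236
ang 43.71 r 61.73mm Fr -2.2 Ft -8.5 Fz 9.8
41.0 [-0.  -1.   0.5]
```

```bash
python3 -m handwheel '[[0,0,0,0,0,0,1],[0,0,0,0,0,0,1],[0,0,0,0,0,0,1]]'; python3 arc.py .5938 -.1297 .062 42 1 1
```

```text
clock: 19.48
tool_pos: [0.6384, -0.087, 0.1258]
eef_rot: [0.7, -0.097, 0.7, 0.098]
contact_force: [-6.6, 5.1, 10.6]
finger_gap: 0.235
ang 43.78 r 61.79mm Fr -1.3 Ft -8.2 Fz 10.6
41.0 [-0.  -1.   0.5]
```

```bash
python3 -m handwheel '[[0,0,0,0,0.7,-0.3,1],[0,0,0,0,1.2,-0.6,1],[0,0,0,0,1.2,-0.6,1]]'; python3 arc.py .5938 -.1297 .062 43 1 0;  python3 -m handwheel '[[0,0,0,0,0,0,0.75],[0,0,0,0,0,0,0.7],[0,0,0,0,0,0,0.65],[0,0,0,0,0,0,0.6],[0,0,0,0,0,0,0.6]]'
python3 - <<'E'
from h import *
W=ctrl.snapshot("wrist"); cv2.imwrite("pics/w12.png",cv2.resize(W["img"][130:330,150:360],None,fx=3,fy=3,interpolation=cv2.INTER_CUBIC)[:,:,::-1])
p,r=tool();print(p,proj(W,p+[0,0,.148-p[2]]))
E
```

```text
clock: 19.73
tool_pos: [0.6382, -0.0868, 0.1258]
eef_rot: [0.701, -0.097, 0.7, 0.097]
contact_force: [-2.4, 1.6, 6.1]
finger_gap: 0.232
ang 43.99 r 61.71mm Fr -0.6 Ft -2.8 Fz 6.1
clock: 20.15
tool_pos: [0.6377, -0.087, 0.1242]
eef_rot: [0.7, -0.097, 0.7, 0.097]
contact_force: [0.2, 0.4, 1.0]
finger_gap: 0.399
[ 0.6376623  -0.08706587  0.12417279] [253.84960782 266.16918476]
```

View pics/w12.png

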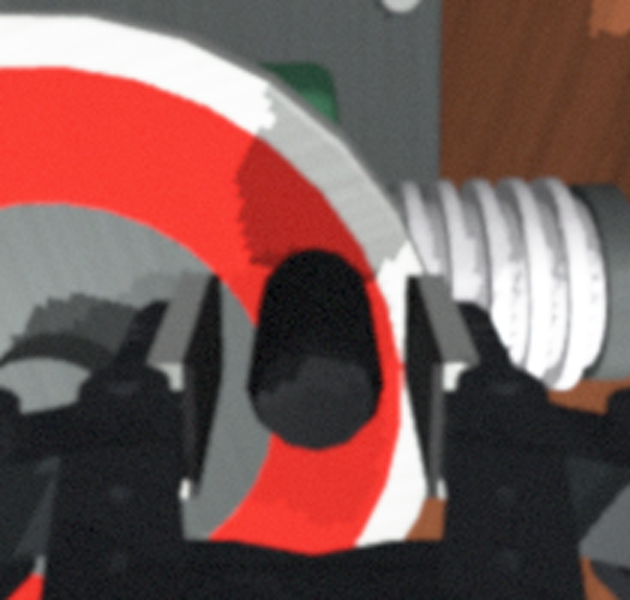

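```bash
python3 -m handwheel '[[0,0,0,-8,0,0,0.5],[0,0,0,-20,0,0,0.5],[0,0,0,-40,0,0,0.5],[0,0,0,-70,0,0,0.5],[0,0,0,-100,0,0,0.5],[0,0,0,-100,0,0,0.5],[0,0,0,-100,0,0,0.5]]'
cat > chk.py <<'E'
import sys
from h import *
T=ctrl.snapshot("top");S=ctrl.snapshot("scene");W=ctrl.snapshot("wrist")
n=sys.argv[1]
a=cv2.resize(S["img"][130:300,150:420],None,fx=2.9,fy=2.9,interpolation=cv2.INTER_CUBIC); cv2.imwrite(f"pics/s{n}.png",a[:,:,::-1])
cv2.imwrite(f"pics/w{n}.png",W["img"][:,:,::-1]); cv2.imwrite(f"pics/t{n}.png",T["img"][:,:,::-1])
hsv=cv2.cvtColor(W["img"],cv2.COLOR_RGB2HSV)
print(tool()[0])
E
python3 chk.py 13
```

```text
clock: 20.78
tool_pos: [0.6388, -0.0874, 0.2274]
eef_rot: [0.702, -0.097, 0.699, 0.097]
contact_force: [0.1, -0.6, -0.3]
finger_gap: 0.499
[ 0.63727808 -0.08682202  0.22367304]
```

View pics/s13.png

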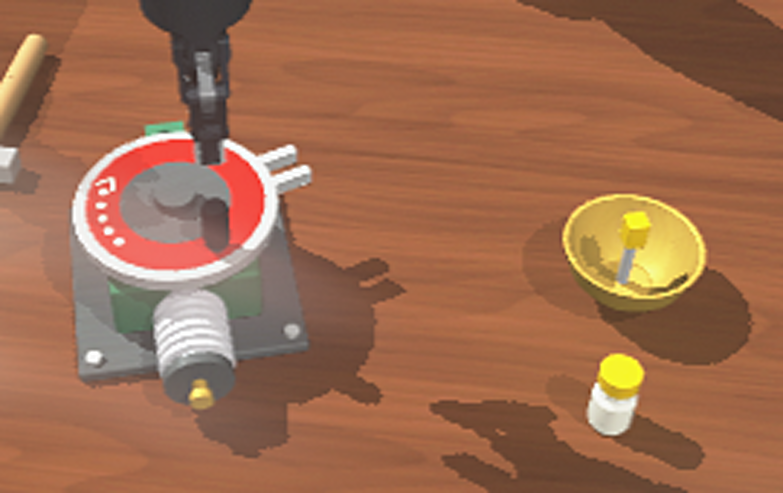

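View pics/w13.png

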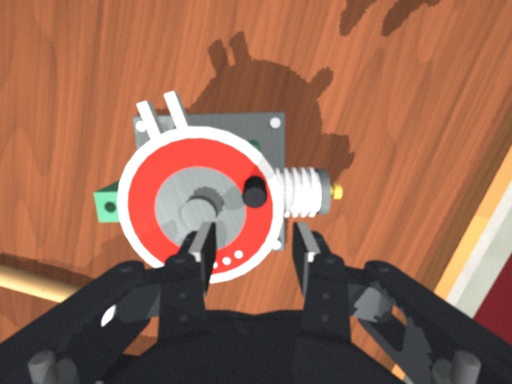

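View pics/t13.png

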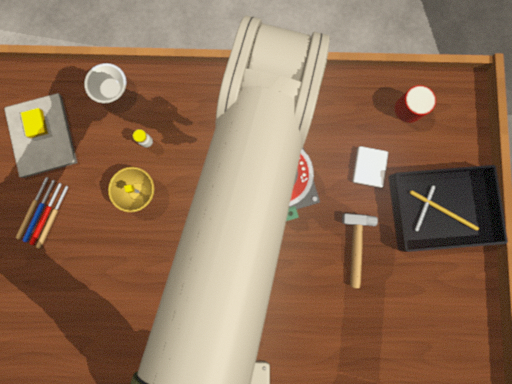

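```bash
python3 -m handwheel '[[0,0,0,0,0,0,0.5],[0,0,0,0,0,0,0.5],[0,0,0,0,0,0,0.5],[0,0,0,0,0,0,0.5],[0,0,0,0,0,0,0.5],[0,0,0,0,0,0,0.5]]'
cat > kn.py <<'E'
from h import *
W=ctrl.snapshot("wrist");I=W["img"][150:230,225:290]
m=(I.max(2)<90).astype(np.uint8)
k,l,st,ce=cv2.connectedComponentsWithStats(m); i=1+np.argmax(st[1:,4]); print(st[i],ce[i]+[225,150],tool()[0])
E
python3 kn.py; python3 -m handwheel '[[0,0,0,0,0,0,0.5],[0,0,0,0,0,0,0.5],[0,0,0,0,0,0,0.5],[0,0,0,0,0,0,0.5],[0,0,0,0,0,0,0.5],[0,0,0,0,0,0,0.5],[0,0,0,0,0,0,0.5],[0,0,0,0,0,0,0.5],[0,0,0,0,0,0,0.5],[0,0,0,0,0,0,0.5],[0,0,0,0,0,0,0.5],[0,0,0,0,0,0,0.5]]'; python3 kn.py; python3 chk.py 14
python3 - <<'E'
from h import *
a=cv2.imread("pics/s13.png");b=cv2.imread("pics/s14.png"); print((cv2.absdiff(a,b).max(2)>60).sum())
E
```

```text
clock: 21.43
tool_pos: [0.6377, -0.0871, 0.2242]
eef_rot: [0.7, -0.097, 0.7, 0.097]
contact_force: [-0.1, 0.3, -0.3]
finger_gap: 0.501
[ 17  26  25  31 581] [254.17383821 191.60413081] [ 0.63770295 -0.08703209  0.22421805]
clock: 22.48
tool_pos: [0.6377, -0.087, 0.2243]
eef_rot: [0.7, -0.097, 0.7, 0.097]
contact_force: [0.2, -0.1, -0.4]
finger_gap: 0.5
[ 17  26  25  31 582] [254.12199313 191.56701031] [ 0.63771698 -0.08701571  0.22427885]
[ 0.6377153  -0.08703563  0.2242758 ]
40
```

```bash
python3 -c "
from rig import ctrl; print(ctrl.sign_off())"
```

```text
the job is handed in; nothing more can be done
None
```

I pulled the locking pin and stood it in the brass bowl. I then gripped the crank knob and turned the flywheel clockwise about 73° from its start. The job is handed in at about 22.5 s; no verdict was reported.

**Peak:** Tangential force at the knob rose to about 21 N near 66° of turn. It then fell to 12, 7 and 3 N over the next few degrees. I stopped about 6–7° past the peak and let go.

**Last checks:**
- The knob stayed put over 1 s (within 0.1 px), and the wrist force was near zero with the gripper about 80 mm above the knob.
- The pin stands in the bowl, and the bowl, jar, slab and hammer look unmoved.

**Disagreements:**
- The 21 N peak includes drag and stick-slip, so it is above the stated 9–16 N. It puts the peak within about 1–2°.
- After the drop, I read about 8 N at a standstill. I took this as static friction because it fell to about 3 N when I backed the arm off and the wheel did not move. I did not confirm it any other way.
- The wrist, top and scene views differed by 2–4 mm on the wheel's axis.

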